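# Load two slide cassettes into a spring-loaded magazine

### The job

Load the two slide cassettes, one at a time and label side up, into the spring-loaded magazine: push each one down past the two orange lips until it snaps in under them, let go, and only then fetch the other; both must stay in, lying flat. Press gently, by feel: with the second cassette the magazine bottoms out just below the snap and must not be forced against that stop. Leave everything else where it stands.

Things in the scene. Friction and masses are not known exactly. Their poses are not given: they have to be found in the camera images.
- cassette_blue: Slide cassette: flat rigid plastic box 84 (its x) x 36 (its y) x 14 (z) mm, 45 g, white with a blue lid and a blank paper label on top. Origin at the centre of its underside, z up. Lies flat at the start; pick it across its 36 mm width. Either cassette may go in first, either way round end for end.
- cassette_green: Slide cassette of the same size and mass with a green lid: 84 (x) x 36 (y) x 14 (z) mm, origin at the centre of its underside, z up.
- magazine: Magazine, fixed. Origin: centre of the underside of its dark base (150 x 86 x 10 mm), x along the shaft's long axis, z up. Grey shaft, open on top, inside 89 (x) x 40 (y) mm, rim flared about 5 mm; the middle 59 mm of both long sides is open top to bottom, so fingers holding a cassette by the middle of its long sides go down with it. The shaft stands on a screw: its height varies by 24 mm, unmeasured.
- lips_mid (a point): Point on the shaft's axis, 98 mm above the magazine's origin: the mid setting of the underside of the two orange sprung lips (one at each short end, 7 mm into the shaft). The true underside is anywhere within 12 mm above or below; the rim's top is 26 mm above it. A cassette first rests on the lips' slopes, its underside about 11 mm above that underside; it snaps in when its top is just below it.
- stop_mid (a point): Point 30.5 mm below lips_mid. A fixed ledge 30.5 mm below the true lip underside stops the lower cassette: after its snap the second has 2.5 mm of travel left, the first 16.5 mm. A sprung, damped white follower holds loaded cassettes up against the lips, the second directly on the first. Pushing takes about 11 N (more if pushed fast or askew); over 40 N on cassette or magazine is forcing it.
- cover_glass_box: Bystander: small card box 40 x 62 x 28 mm, loose, origin at the centre of its underside. Leave it.
- tape_green: Bystander: roll of green tape, 68 mm across, 18 mm high, loose, origin at the centre of its underside. Leave it.
Not all that is in view belongs to the job. What is shaped like the cassette_green but pink is not meant. Leave any purple look-alike of the cassette_blue alone.

How it is judged:
By the outcome, as a careful person would: the job done as asked, in the order asked, and still so for the second after the job is handed in, with the robot touching nothing.
It also fails if it takes over 64 s, if anything falls off the work surface, if the arm or the gripper's body presses on something with over 40 N, if the wrist force passes 120 N, or if a joint passes its speed limit or range.

### The arm

A 6-joint arm with a two-finger parallel gripper is mounted at the origin on the work surface; the furniture and walls round the work are solid. World frame = base frame: x ahead of the robot, y to its left, z up, the work surface at z = 0. Lengths are in m, angles in degrees, forces in N, time in s.
With the tool pointing down it reaches from about 0.25 to 0.725 m from the base axis. Payload 9.7 kg.
Tool frame: the origin (TCP) lies where the fingers leave the gripper's body, on its centre line; the fingertips stand 73 mm ahead of it and the grasp point (between the pads) lies 54 mm ahead of it; y points along the fingers, x is the direction in which the jaws open and shut, and the axes are right-handed (so a half turn about y gives the same grasp; the last joint's range is limited). The gripper opens to 85 mm and grips with 20 to 120 N. Pads are 22 mm wide; open, the fingers measure 114 mm over their backs; the gripper's body (76 mm by 85 mm) begins 54 mm behind the grasp point. The pads swing forward as they close: fully open they stand 13 mm farther back than shut.
Start: joints at [0, 4.979, 10.078, 95.1, 0, 90], TCP at [0.55, -0, 0.304] pointing down, gripper open.
Joint ranges: [-179.16, 179.16], [-48.56, 103.87], [-65.8, 70.77], [-126.05, 130.52], [-82.76, 87.17], [-180, 180]. Speed limits (degrees/s): [127.2, 127.2, 147.25, 180, 180, 180].

### API

Orientations are given as [roll, pitch, yaw] about the fixed x, y, z axes, in that order (R = Rz(yaw) Ry(pitch) Rx(roll)).
In Python, from workcell import sensors, imaging, bot, models gives the robot as it stands.
- The arm moves only by the tool arm_command, never from a script. Its argument "rows" is one flat list of numbers, 7 for each row, row after row: the shift along the tool's x, y, z in cm, then the turn, a rotation vector about the tool's x, y, z in degrees, then the gripper's target within -1 to 1 (fully open at 1, half-way at 0, shut at -1). A call has 1 to 12 rows; each row is the pose to reach, as a shift and turn from the pose commanded when the call began, along the tool's axes at that moment; what a row does not reach only later rows make up. A row lasts 1/12 s, in which the tool goes at most 41.7 mm and 7.16 degrees, less where a joint would pass 70% of its speed; a pose out of reach is approached as far as the arm can. A call with a gripper value outside its range is refused whole. The fingers move at their own pace and stop on an object; "force" is the grip in N (left out, the last holds). Time passes only in rows, so rows that repeat a pose let the fingers close. It gives the time, the measured TCP pose, the force and the opening at its end, in the units of the state.
- sensors.get_obs(): the state, without advancing time (a new reading comes with each control period).
- imaging.camera(name): name is "scene" or "side" or "wrist"; returns a dict with "pixels" (400x640x3 uint8, blue, green, red), "z_map" (400x640 float32, m along the optical axis (not along the pixel's ray), 0 where there is no reading), "camera_matrix" (3x3 intrinsics, pixels), "D" ([k1, k2, p1, p2, k3] as OpenCV has them; the pictures are not rectified), "world_from_camera" (4x4, takes a point from camera to world coordinates). Camera axes: x right, y up, looking along -z (the intrinsics and any distortion apply to the point x, -y, -z); pixel columns grow to the right and rows downward; lengths in m; the calibration is good to about 2 mm. A picture is of the moment at which its call begins.
- bot.job_done(): hands the job in, once; it reports no verdict.
Trained networks look in the newest picture that a camera, given by its name, has taken for a name from the list of things; names that differ only in an ending like _2 or _b are one class to them, and where a whole thing is asked for, a point or a joint stands for the part that bears it (a point fixed in the world has none). Each returns a list of dicts, best first, with "conf" (0 to 1); they miss things now and then, are a little off and sometimes report something else, mostly with a low value. They report only what shows in the picture. A call takes as long as a camera call. They do not tell look-alikes from the thing itself.
- models.search_frame(thing, camera): "extent" ([centre column, centre row, width, height] in pixels, round what is visible of it).
- models.spot_point(thing, camera): "location" ([column, row] in pixels: a listed point, or the origin of a listed thing).
The state is a dict: "time": time; "q": joint angles; "qd": joint speeds; "joint_efforts": joint torques, N m; "ee_pos": TCP position; "tcp_rot": TCP orientation; "wrist_force": force on the tool from outside, world axes, zero at the start; "torque": the same for the moment, N m; "opening": finger opening in m.
Only numpy, scipy, OpenCV 4.12 (cv2) and the standard library are available. Lean on these libraries where they do the work, as an engineer would, in place of code of your own. Each camera call takes 0.05 s, during which the arm holds its last target.

## Working session

There is one attempt and no reset: what is moved stays moved. The work goes in short steps, Python scripts to look and compute and a tool call to move; the robot and the scene stay as the last step left them, time stands still between calls to the robot, and variables do not carry over. Pictures are saved under pics/ and viewed, and the job is handed in when it is done.

Besides the shell and the picture viewer there is one more tool, called after "Call:" as name(argument=value, ...), one argument or row to a line, values as JSON. arm_command: Moves the arm, as the interface text tells. Its arguments: {"type":"object","properties":{"rows":{"type":"array","items":{"type":"number"}},"force":{"type":"number"}},"required":["rows"]}

```bash
mkdir -p pics; ls; cat > h.py <<'E'
import numpy as np, cv2
from workcell import sensors, imaging, bot, models
def pix2w(c,u,v,z=None,depth=None):
    K=np.array(c["camera_matrix"],float);D=np.array(c["D"],float);T=np.array(c["world_from_camera"])
    p=cv2.undistortPoints(np.array([[[u,v]]],float),K,D)[0,0]
    d=np.array([p[0],-p[1],-1.0])
    if depth is not None:
        return T[:3,:3]@(d*depth)+T[:3,3]
    r=T[:3,:3]@d; o=T[:3,3]
    return o+r*((z-o[2])/r[2])
def cloud(c):
    K=np.array(c["camera_matrix"],float);D=np.array(c["D"],float);T=np.array(c["world_from_camera"])
    zm=c["z_map"];h,w=zm.shape
    g=np.stack(np.meshgrid(np.arange(w),np.arange(h)),-1).reshape(-1,1,2).astype(float)
    p=cv2.undistortPoints(g,K,D)[:,0]
    P=np.stack([p[:,0],-p[:,1],-np.ones(len(p))],1)*zm.reshape(-1,1)
    W=P@T[:3,:3].T+T[:3,3]
    W[zm.reshape(-1)==0]=np.nan
    return W.reshape(h,w,3)
def w2pix(c,P):
    K=np.array(c["camera_matrix"],float);D=np.array(c["D"],float);T=np.linalg.inv(np.array(c["world_from_camera"]))
    q=T[:3,:3]@np.array(P)+T[:3,3]
    return cv2.projectPoints(np.array([[q[0],-q[1],-q[2]]]),np.zeros(3),np.zeros(3),K,D)[0][0,0]
E
python3 - <<'E'
from h import *
print(sensors.get_obs())
for n in ["scene","side","wrist"]:
    c=imaging.camera(n); cv2.imwrite(f"pics/{n}0.png",c["pixels"])
    np.savez(f"{n}0.npz",**c)
    for t in ["cassette_blue","cassette_green","magazine","lips_mid"]:
        print(n,t,[(np.round(d["location"]),round(d["conf"],2)) for d in models.spot_point(t,n)][:4])
E
```

```text
pics
{'time': 0.0, 'q': array([-7.35728670e-04,  5.01278980e+00,  1.00340995e+01,  9.50977066e+01,
        1.69889592e-03,  8.99983051e+01]), 'qd': array([ 0.01983554,  0.02491229, -0.08006199, -0.00592538,  0.07111409,
        0.15041662]), 'joint_efforts': array([ 7.68234549e-04, -5.20392072e+01,  4.64802504e+01,  1.63646933e-02,
        2.23589603e-05, -6.77332673e-05]), 'ee_pos': array([ 5.49881189e-01, -7.63020645e-07,  3.03163598e-01]), 'tcp_rot': array([-8.99982988e+01,  7.63969035e-02,  9.59172038e-04]), 'wrist_force': array([-0.62570434, -0.64547208, -0.5965713 ]), 'torque': array([-0.0111216 , -0.04698709, -0.01953539]), 'opening': 0.08557503782346687}
scene cassette_blue [(array([348., 242.]), 0.74), (array([370., 213.]), 0.63)]
scene cassette_green [(array([389., 276.]), 0.88), (array([408., 242.]), 0.72)]
scene magazine [(array([290., 215.]), 0.76)]
scene lips_mid [(array([290., 185.]), 0.78)]
side cassette_blue [(array([330., 205.]), 0.64), (array([294., 216.]), 0.53)]
side cassette_green [(array([292., 186.]), 0.49), (array([326., 173.]), 0.47)]
side magazine [(array([359., 239.]), 0.76), (array([326., 174.]), 0.2)]
side lips_mid [(array([357., 214.]), 0.72)]
wrist cassette_blue [(array([241., 106.]), 0.89), (array([134., 164.]), 0.71)]
wrist cassette_green [(array([110.,   1.]), 0.67)]
wrist magazine [(array([301., 268.]), 0.58)]
wrist lips_mid []
```

View pics/scene0.png

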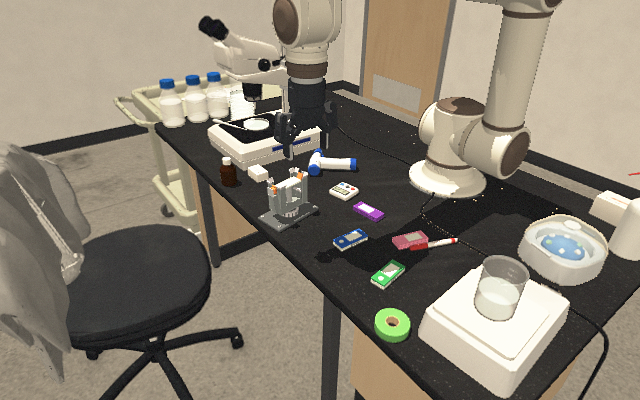

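View pics/side0.png

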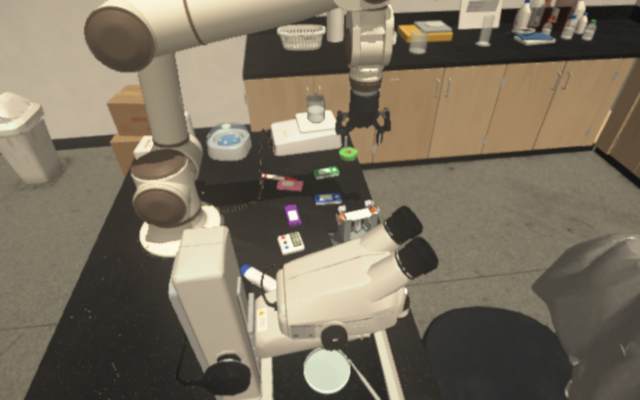

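View pics/wrist0.png

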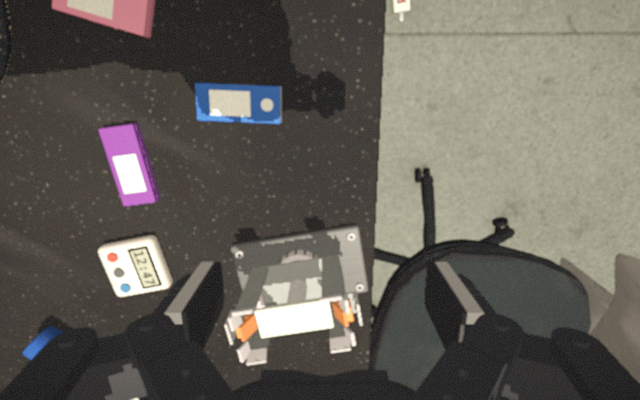

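The scene view shows blue at (349,239), green at (389,274), the purple decoy at (368,211), the pink decoy at (410,240) and the magazine at (290,205). In the wrist view, blue is at (239,103), purple at (128,165), pink at (105,10) and the magazine at (300,270). Next I'll measure these and enlarge the candidates.

```bash
python3 - <<'E'
from h import *
s=dict(np.load("scene0.npz"));w=dict(np.load("wrist0.npz"))
a=cv2.resize(s["pixels"][170:350,240:480],None,fx=3.2,fy=3.2,interpolation=cv2.INTER_CUBIC);cv2.imwrite("pics/crop0.png",a)
def blob(c,name,lo,hi,zlo,zhi,roi):
    hsv=cv2.cvtColor(c["pixels"],cv2.COLOR_BGR2HSV);W=cloud(c)
    m=cv2.inRange(hsv,lo,hi)>0
    x0,y0,x1,y1=roi;mm=np.zeros_like(m);mm[y0:y1,x0:x1]=1;m&=mm
    m=cv2.morphologyEx(m.astype(np.uint8),cv2.MORPH_CLOSE,np.ones((9,9)))>0
    P=W[m];P=P[(P[:,2]>zlo)&(P[:,2]<zhi)]
    print(name,len(P),"z",np.percentile(P[:,2],[5,50,95]).round(4))
    T=P[P[:,2]>np.percentile(P[:,2],60)-0.003]
    r=cv2.minAreaRect((T[:,:2]*1000).astype(np.float32));print(np.round(r[0],1),np.round(r[1],1),round(r[2],1))
    print(np.round(cv2.boxPoints(r),0).tolist())
blob(w,"blue wrist",(100,100,60),(125,255,255),0.0,.03,(180,60,300,140))
blob(s,"blue scene",(100,100,40),(125,255,255),0.0,.03,(325,220,375,260))
blob(s,"green scene",(50,100,60),(85,255,255),0.0,.03,(360,255,410,295))
print("wrist pose",w["world_from_camera"].round(3).tolist())
W=cloud(w)
for n,roi in (("magW",(225,215,380,380)),):
    x0,y0,x1,y1=roi;P=W[y0:y1,x0:x1].reshape(-1,3);P=P[np.isfinite(P[:,0])]
    h,e=np.histogram(P[:,2],bins=np.arange(-.01,.2,.004));print([(round(b,3),int(k)) for k,b in zip(h,e) if k>20])
    for lo,hi in((.006,.014),(.1,.15)):
        Q=P[(P[:,2]>lo)&(P[:,2]<hi)]
        r=cv2.minAreaRect((Q[:,:2]*1000).astype(np.float32));print(lo,r,np.percentile(Q[:,2],[50,90,99,100]))
W=cloud(s);P=W[165:232,250:325].reshape(-1,3);P=P[np.isfinite(P[:,0])]
h,e=np.histogram(P[:,2],bins=np.arange(-.01,.2,.004));print([(round(b,3),int(k)) for k,b in zip(h,e) if k>5])
b=cv2.resize(w["pixels"][200:380,200:400],None,fx=3.2,fy=3.2,interpolation=cv2.INTER_CUBIC);cv2.imwrite("pics/crop1.png",b)
E
```

```text
blue wrist 1845 z [0.0115 0.0129 0.0142]
[462.1  63.7] [36.5 83.7] 87.6
[[420.0, 47.0], [503.0, 44.0], [505.0, 80.0], [421.0, 84.0]]
blue scene 343 z [0.0117 0.0143 0.0161]
[463.8  64.2] [39.5 85.2] 87.8
[[421.0, 46.0], [506.0, 43.0], [507.0, 82.0], [422.0, 86.0]]
green scene 443 z [0.0123 0.0143 0.0161]
[478.8 209.3] [87.2 37.9] 10.5
[[433.0, 220.0], [439.0, 183.0], [525.0, 199.0], [518.0, 236.0]]
wrist pose [[1.0, -0.0, 0.0, 0.549], [-0.0, 0.954, 0.3, 0.077], [-0.0, -0.3, 0.954, 0.373], [0.0, 0.0, 0.0, 1.0]]
[(np.float64(-0.006), 466), (np.float64(-0.002), 9146), (np.float64(0.002), 173), (np.float64(0.006), 3406), (np.float64(0.01), 644), (np.float64(0.014), 49), (np.float64(0.018), 88), (np.float64(0.022), 132), (np.float64(0.03), 211), (np.float64(0.034), 1734), (np.float64(0.038), 89), (np.float64(0.042), 88), (np.float64(0.046), 105), (np.float64(0.05), 123), (np.float64(0.054), 121), (np.float64(0.058), 155), (np.float64(0.062), 150), (np.float64(0.066), 136), (np.float64(0.07), 139), (np.float64(0.074), 137), (np.float64(0.078), 144), (np.float64(0.082), 152), (np.float64(0.
[... 657 characters left out ...]
, (np.float64(0.01), 397), (np.float64(0.014), 64), (np.float64(0.018), 60), (np.float64(0.022), 68), (np.float64(0.026), 139), (np.float64(0.03), 47), (np.float64(0.034), 195), (np.float64(0.038), 51), (np.float64(0.042), 50), (np.float64(0.046), 48), (np.float64(0.05), 42), (np.float64(0.054), 45), (np.float64(0.058), 40), (np.float64(0.062), 68), (np.float64(0.066), 56), (np.float64(0.07), 40), (np.float64(0.074), 44), (np.float64(0.078), 29), (np.float64(0.082), 31), (np.float64(0.086), 37), (np.float64(0.09), 39), (np.float64(0.094), 44), (np.float64(0.098), 135), (np.float64(0.102), 112), (np.float64(0.106), 80), (np.float64(0.11), 56), (np.float64(0.114), 47), (np.float64(0.118), 47)]
```

View pics/crop0.png

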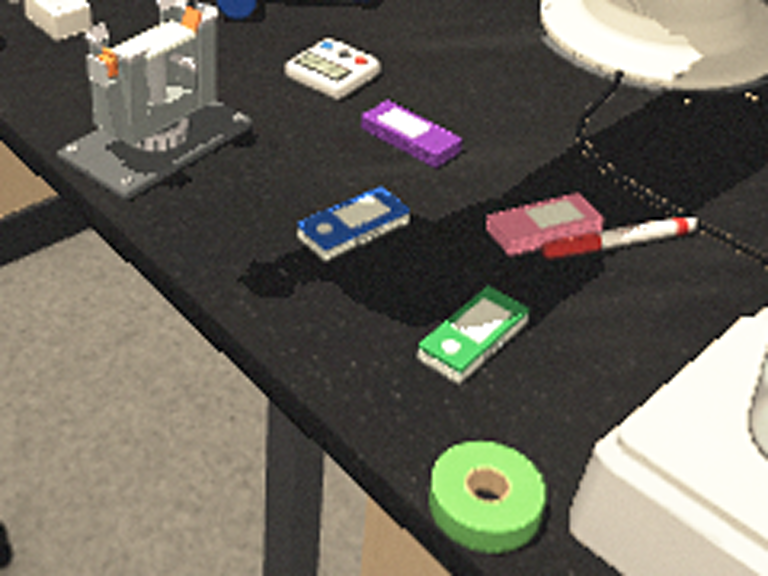

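View pics/crop1.png

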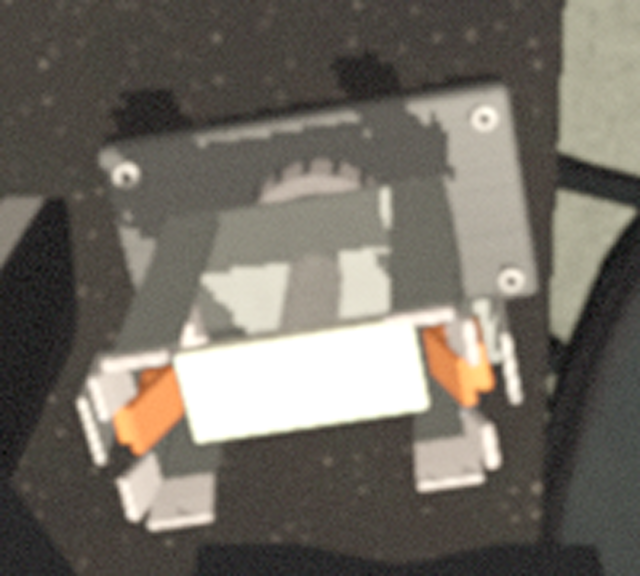

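Candidates in the enlarged crop (×3.2): blue with a label at (355,222) and green at (473,333). Both have a white body and a coloured lid with a label, as described. Purple (412,132) and pink (545,223) are the look-alikes, so I leave them.

By depth, blue is at (0.4625, 0.064) with yaw −2.3°, green at (0.479, 0.209) with yaw 10.5°, and the magazine at (0.520, −0.1245) with yaw 9.8°. The magazine rim is at about 0.120 m, which puts the lip underside near 0.0945 m. Blue goes first: I'll hover above it and turn the jaws across its width.

Call:
arm_command(
  rows=[-4,5,3,0,7,0,1,-8.8,10,6.4,0,14,0,1,-8.8,10,6.4,0,21,0,1,-8.8,10,6.4,0,28,0,1,-8.8,10,6.4,0,35,0,1,-8.8,10,6.4,0,42,0,1,-8.8,10,6.4,0,49,0,1,-8.8,10,6.4,0,56,0,1,-8.8,10,6.4,0,63,0,1,-8.8,10,6.4,0,70,0,1,-8.8,10,6.4,0,77,0,1,-8.8,10,6.4,0,84,0,1],
  force=35,
)

```text
time: 1.75
ee_pos: [0.463, 0.0557, 0.204]
tcp_rot: [-90.0, 0.4, -83.3]
wrist_force: [-0.6, -0.2, -0.1]
opening: 0.0855
```

Call:
arm_command(
  rows=[0,0,0,0,7,0,1,0,0,0,0,8.3,0,1,0,0,0,0,8.3,0,1],
)

```text
time: 2.0
ee_pos: [0.4638, 0.0145, 0.2039]
tcp_rot: [-90.1, 2.0, -89.1]
wrist_force: [0.3, -0.2, 0.1]
opening: 0.0854
```

```bash
cat >> h.py <<'E'
from scipy.spatial.transform import Rotation as Ro
def st():
    o=sensors.get_obs();print("t",round(o["time"],2),"pos",o["ee_pos"].round(4),"rot",o["tcp_rot"].round(2),"F",o["wrist_force"].round(1),"M",o["torque"].round(2),"op",round(o["opening"],4),"q",o["q"].round(1));return o
def rel(target,jawyaw,o=None):
    o=o or sensors.get_obs();R=Ro.from_euler("xyz",o["tcp_rot"],degrees=True)
    d=R.inv().apply(np.array(target)-o["ee_pos"])*100
    Rt=Ro.from_euler("z",jawyaw,degrees=True)*Ro.from_euler("x",-90,degrees=True)
    print("shift cm",d.round(2),"rotvec",(R.inv()*Rt).as_rotvec(degrees=True).round(2))
def blob(c,name,lo,hi,zlo,zhi,roi):
    hsv=cv2.cvtColor(c["pixels"],cv2.COLOR_BGR2HSV);W=cloud(c)
    m=cv2.inRange(hsv,lo,hi)>0
    x0,y0,x1,y1=roi;mm=np.zeros_like(m);mm[y0:y1,x0:x1]=1;m&=mm
    m=cv2.morphologyEx(m.astype(np.uint8),cv2.MORPH_CLOSE,np.ones((9,9)))>0
    P=W[m];P=P[(P[:,2]>zlo)&(P[:,2]<zhi)]
    if len(P)<10: print(name,"none");return
    print(name,len(P),"z",np.percentile(P[:,2],[5,50,95]).round(4))
    T=P[P[:,2]>np.percentile(P[:,2],60)-0.003]
    r=cv2.minAreaRect((T[:,:2]*1000).astype(np.float32));print(np.round(r[0],1),np.round(r[1],1),round(r[2],1))
BL=((100,100,60),(125,255,255));GR=((50,100,60),(85,255,255))
E
python3 - <<'E'
from h import *
st();c=imaging.camera("wrist");cv2.imwrite("pics/w1.png",c["pixels"])
blob(c,"blue",*BL,.005,.03,(0,0,640,400))
rel((.4625,.064,.0765),-92.3)
E
```

```text
t 2.0 pos [0.4638 0.0145 0.2039] rot [-90.09   1.96 -89.07] F [ 0.3 -0.2  0.1] M [-0.04 -0.01 -0.03] op 0.0854 q [  0.9  -7.6 -13.3  84.4   2.  180. ]
blue 3084 z [0.0113 0.0128 0.0145]
[416.7 -86.6] [369.6  89. ] 73.1
shift cm [-4.43 12.9  -0.02] rotvec [ 0.14  3.34 -1.95]
```

View pics/w1.png

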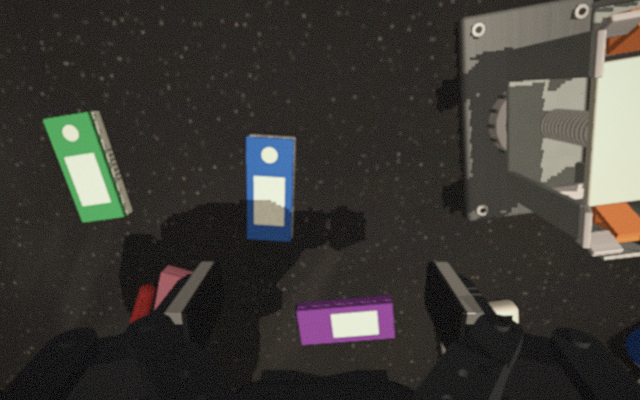

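In this wrist view, blue is at (270,188), green at (88,165), purple at (346,320) and the magazine is on the right. Joint 6 ran to its 180° limit, so I'll turn the other way, to jaw yaw about +88°.

Call:
arm_command(
  rows=[0,0,0,0,-7,0,1,-1,0,0,0,-14,0,1,-2,0,0,0,-21,0,1,-3,0,0,0,-28,0,1,-4,0,0,0,-35,0,1,-4.4,0,0,0,-42,0,1,-4.4,0,0,0,-49,0,1,-4.4,0,0,0,-56,0,1,-4.4,0,0,0,-63,0,1,-4.4,0,0,0,-70,0,1,-4.4,0,0,0,-77,0,1,-4.4,0,0,0,-84,0,1],
)

```text
time: 3.05
ee_pos: [0.4629, 0.0609, 0.2054]
tcp_rot: [-88.1, 0.3, -4.4]
wrist_force: [0.1, -0.5, 0.1]
opening: 0.0855
```

```bash
python3 - <<'E'
from h import *
st();rel((.4625,.064,.204),87.7)
E
```

```text
t 3.05 pos [0.4629 0.0609 0.2054] rot [-88.06   0.28  -4.41] F [ 0.1 -0.5  0.1] M [ 0.04 -0.05  0.01] op 0.0855 q [  6.6  -7.3 -12.9  84.3   2.  101. ]
shift cm [-0.06  0.15  0.3 ] rotvec [ -1.73 -92.11   1.34]
```

Call:
arm_command(
  rows=[0,0,0.3,0,-7,0,1,0,0,0.3,0,-14,0,1,0,0,0.3,0,-21,0,1,0,0,0.3,0,-28,0,1,0,0,0.3,0,-35,0,1,0,0,0.3,0,-42,0,1,0,0,0.3,0,-49,0,1,0,0,0.3,-0.3,-56,0.2,1,0,0,0.3,-0.6,-63,0.5,1,0,0,0.3,-1,-70,0.8,1,0,0,0.3,-1.3,-77,1,1,0,0,0.3,-1.6,-84,1.2,1],
)

```text
time: 4.05
ee_pos: [0.4631, 0.0639, 0.2055]
tcp_rot: [-89.9, -0.1, 79.6]
wrist_force: [0.5, -0.0, 0.3]
opening: 0.0856
```

```bash
python3 - <<'E'
from h import *
st();rel((.4625,.064,.204),87.7)
c=imaging.camera("wrist");cv2.imwrite("pics/w2.png",c["pixels"])
blob(c,"blue",*BL,.005,.03,(0,0,640,400))
blob(c,"green",*GR,.005,.03,(0,0,640,400))
E
```

```text
t 4.05 pos [0.4631 0.0639 0.2055] rot [-89.86  -0.09  79.59] F [ 0.5 -0.   0.3] M [-0.01  0.02  0.  ] op 0.0856 q [  7.8  -7.1 -12.7  84.5   0.1  18.2]
shift cm [0.   0.15 0.06] rotvec [-0.13 -8.11  0.1 ]
blue 2717 z [0.0118 0.0129 0.014 ]
[462.6  63.8] [36.  83.9] 87.8
green 3635 z [0.0075 0.0126 0.0141]
[512.  239.1] [183.8  72.7] 40.3
```

View pics/w2.png

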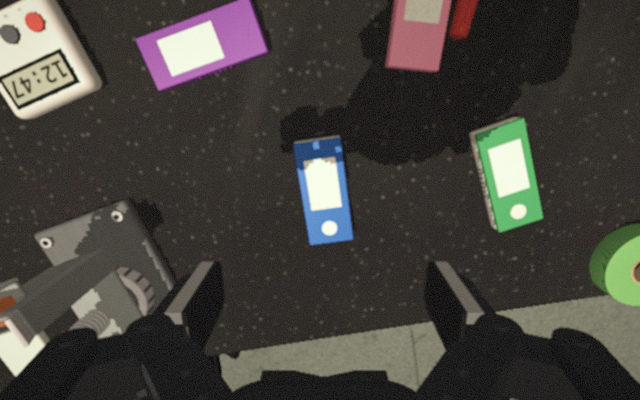

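The wrist view shows blue at (323,190), below and between the fingers, and green at (508,175). Both agree with the first measurement, so I'm descending and closing part-way, then checking the tip height.

Call:
arm_command(
  rows=[0,2,0,0,-7,0,1,0,5,0,0,-8.1,0,1,0,8,0,0,-8.1,0,1,0,10.5,0.1,0,-8.1,0,0.5,0,11.5,0.1,0,-8.1,0,0.2,0,12.2,0.1,0,-8.1,0,0.1,0,12.2,0.1,0,-8.1,0,0.1,0,12.2,0.1,0,-8.1,0,0.1],
  force=35,
)

```text
time: 4.77
ee_pos: [0.4625, 0.0636, 0.0846]
tcp_rot: [-89.9, -0.1, 87.2]
wrist_force: [-0.1, 0.1, 0.4]
opening: 0.0471
```

```bash
python3 - <<'E'
from h import *
o=st();rel((.4626,.0638,.078),87.8)
c=imaging.camera("wrist");cv2.imwrite("pics/w3.png",c["pixels"])
W=cloud(c)
R=Ro.from_euler("xyz",o["tcp_rot"],degrees=True)
L=R.inv().apply((np.nan_to_num(W.reshape(-1,3),nan=9)-o["ee_pos"]))
# finger points: |x|<.06, |z|<.013, above table
m=(abs(L[:,0])<.06)&(abs(L[:,2])<.013)&(W.reshape(-1,3)[:,2]>.004)
for s in(-1,1):
    Q=L[m&(L[:,0]*s>.019)]
    print(s,len(Q),"y max",np.percentile(Q[:,1],[50,95,99,100]).round(4) if len(Q) else "", "xmin",np.percentile(abs(Q[:,0]),[0,5]).round(4) if len(Q) else "")
E
```

```text
t 4.77 pos [0.4625 0.0636 0.0846] rot [-89.94  -0.14  87.22] F [-0.1  0.1  0.4] M [-0.02 -0.   -0.01] op 0.0471 q [  7.8  -4.7 -24.   70.7   0.1  10.6]
shift cm [ 0.01  0.66 -0.01] rotvec [-0.06 -0.58  0.14]
-1 8916 y max [0.0163 0.0585 0.0666 0.0724] xmin [0.0217 0.0235]
1 8919 y max [0.0165 0.0586 0.0666 0.0724] xmin [0.0221 0.0234]
```

View pics/w3.png

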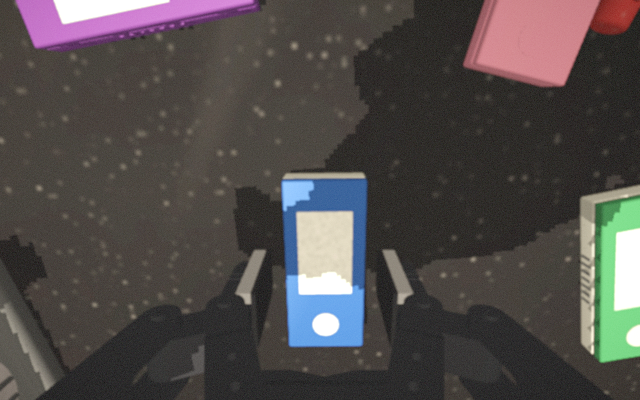

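The fingertips are 72 mm ahead of the TCP at this opening, and the fingers straddle blue at (325,260). I'm going 6 mm lower and closing.

Call:
arm_command(
  rows=[0,0.3,0,0,-0.6,0,0.1,0,0.6,0,0,-0.6,0,0.1,0,0.6,0,0,-0.6,0,-0.2,0,0.6,0,0,-0.6,0,-0.4,0,0.6,0,0,-0.6,0,-1,0,0.6,0,0,-0.6,0,-1,0,0.6,0,0,-0.6,0,-1],
  force=35,
)

```text
time: 5.4
ee_pos: [0.4621, 0.0634, 0.0777]
tcp_rot: [-89.9, -0.1, 87.8]
wrist_force: [-0.3, 0.1, 1.5]
opening: 0.0348
```

```bash
python3 - <<'E'
from h import *
o=st();rel((.5204,-.1245,.23),99.8)
E
```

```text
t 5.4 pos [0.4621 0.0634 0.0777] rot [-89.89  -0.13  87.83] F [-0.3  0.1  1.5] M [-0.07 -0.    0.03] op 0.0348 q [  7.7  -4.5 -24.6  70.    0.1   9.9]
shift cm [-18.52 -15.29  -6.51] rotvec [ -0.1  -11.97   0.14]
```

```bash
python3 - <<'E'
from h import *
for n in("scene0","side0"):
    W=cloud(dict(np.load(n+".npz"))).reshape(-1,3);W=W[np.isfinite(W[:,0])]
    d=np.hypot(W[:,0]-.52,W[:,1]+.1245)
    Q=W[(W[:,2]>.13)&(d<.28)&(W[:,2]<.6)]
    for y in np.arange(-.42,.1,.03):
        q=Q[(Q[:,1]>=y)&(Q[:,1]<y+.03)]
        if len(q)>3: print(n,round(y,2),len(q),"x",q[:,0].min().round(3),q[:,0].max().round(3),"z",q[:,2].min().round(3),q[:,2].max().round(3))
E
```

```text
scene0 -0.06 80 x 0.567 0.598 z 0.404 0.543
scene0 -0.03 868 x 0.477 0.624 z 0.245 0.547
scene0 -0.0 3304 x 0.476 0.624 z 0.244 0.55
scene0 0.03 3116 x 0.504 0.603 z 0.358 0.552
side0 -0.06 3756 x 0.248 0.603 z 0.36 0.6
side0 -0.03 2026 x 0.261 0.626 z 0.246 0.6
side0 -0.0 217 x 0.478 0.619 z 0.25 0.59
side0 0.03 18 x 0.506 0.507 z 0.538 0.58
```

Call:
arm_command(
  rows=[0,-3,0,0,0,0,-1,0,-6,0,0,0,0,-1,0,-9,0,0,0,0,-1,0,-12,0,0,0,0,-1,0,-15,0,0,0,0,-1,0,-15,0,0,0,0,-1],
)

```text
time: 5.9
ee_pos: [0.4637, 0.0632, 0.2332]
tcp_rot: [-90.3, -0.2, 87.8]
wrist_force: [0.7, -0.1, -0.2]
opening: 0.0351
```

Nothing stands above 0.13 m near the magazine except the arm itself. Moving over it.

```bash
python3 - <<'E'
from h import *
o=st();rel((.5204,-.1245,.228),99.8)
c=imaging.camera("wrist");cv2.imwrite("pics/w4.png",c["pixels"])
E
```

```text
t 5.9 pos [0.4637 0.0632 0.2332] rot [-90.3   -0.2   87.83] F [ 0.7 -0.1 -0.2] M [ 0.   -0.02  0.02] op 0.0351 q [ 7.7 -7.4 -9.9 87.2  0.2  9.9]
shift cm [-18.54   0.49  -6.37] rotvec [  0.32 -11.97   0.17]
```

View pics/w4.png

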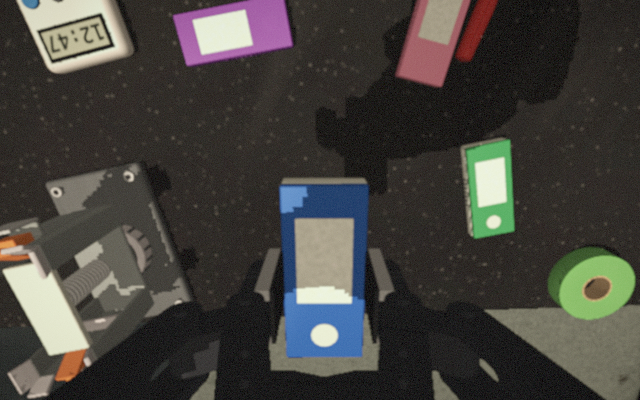

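Blue is held level at (323,270).

Call:
arm_command(
  rows=[-2,0,-0.7,0,-2,0,-1,-4,0,-1.4,0,-4,0,-1,-7,0,-2.4,0,-6,0,-1,-10,0,-3.4,0,-8,0,-1,-13,0,-4.5,0,-10,0,-1,-15.5,0.1,-5.4,0,-12,0,-1,-17.5,0.3,-6,0,-12,0,-1,-18.5,0.4,-6.4,0,-12,0,-1,-18.5,0.4,-6.4,0,-12,0,-1,-18.5,0.4,-6.4,0,-12,0,-1],
)

```text
time: 6.78
ee_pos: [0.5189, -0.1241, 0.2219]
tcp_rot: [-89.8, -0.2, 99.8]
wrist_force: [-0.3, 0.6, -0.1]
opening: 0.0351
```

```bash
cat > chk.py <<'E'
from h import *
import sys
tag=sys.argv[1]
o=st()
R=Ro.from_euler("xyz",o["tcp_rot"],degrees=True)
c=imaging.camera("wrist");cv2.imwrite(f"pics/{tag}.png",c["pixels"]);W=cloud(c)
hsv=cv2.cvtColor(c["pixels"],cv2.COLOR_BGR2HSV)
for nm,(lo,hi) in (("blue",BL),("green",GR)):
    m=cv2.inRange(hsv,lo,hi)>0;m=cv2.morphologyEx(m.astype(np.uint8),cv2.MORPH_CLOSE,np.ones((25,25)))>0
    P=W[m];L=R.inv().apply(np.nan_to_num(P,nan=9)-o["ee_pos"])
    k=(abs(L[:,0])<.03)&(abs(L[:,2])<.07)&(L[:,1]<.09)&(L[:,1]>.04)
    P=P[k]
    if len(P)<100: continue
    P=P[abs(P[:,2]-np.median(P[:,2]))<.004]
    A=np.c_[P[:,:2]-P[:,:2].mean(0),np.ones(len(P))];s=np.linalg.lstsq(A,P[:,2],rcond=None)[0]
    r=cv2.minAreaRect((P[:,:2]*1000).astype(np.float32))
    print(nm,"held: centre",np.round(r[0],1),np.round(r[1],1),round(r[2],1),"ztop",s[2].round(4),"slope deg",np.degrees(s[:2]).round(2))
s=imaging.camera("scene");cv2.imwrite(f"pics/{tag}s.png",cv2.resize(s["pixels"][130:240,230:350],None,fx=5,fy=5,interpolation=cv2.INTER_CUBIC))
rel((.5204,-.1245,.2),99.8,o)
E
python3 chk.py w5
```

```text
t 6.78 pos [ 0.5189 -0.1241  0.2219] rot [-89.81  -0.21  99.77] F [-0.3  0.6 -0.1] M [0.03 0.03 0.01] op 0.0351 q [-13.5   2.1  -2.1  86.1   0.1 -23.3]
blue held: centre [ 518.9 -123.4] [84.4 36.2] 9.4 ztop 0.157 slope deg [-0.05  0.02]
shift cm [-0.07  2.19 -0.15] rotvec [-0.19 -0.03  0.21]
```

View pics/w5.png

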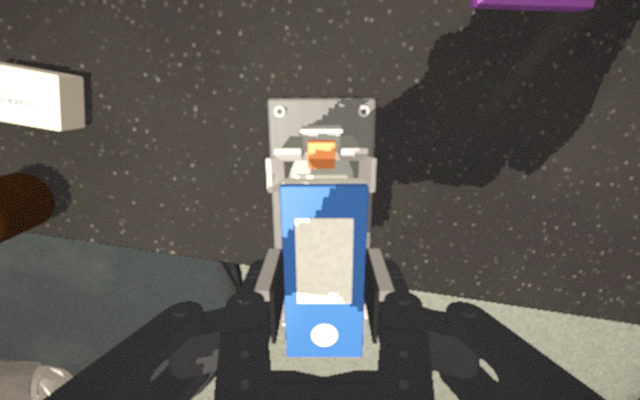

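View pics/w5s.png

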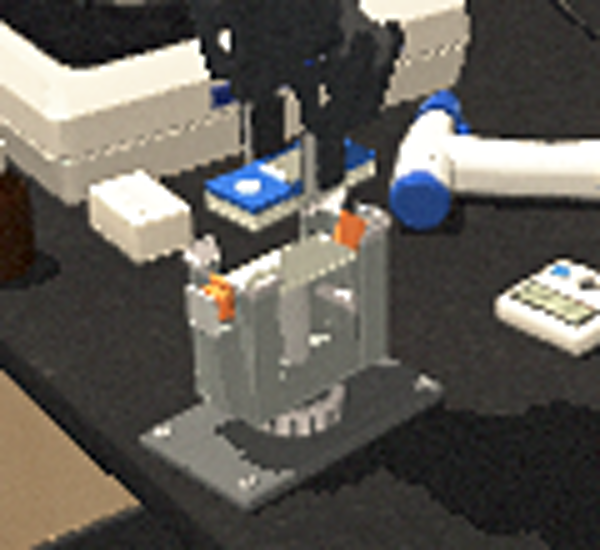

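Blue is held level, and the magazine's far lip shows at (321,155). A correction of about 1.3 mm in both lateral directions centres it. Then I'll descend slowly into the flare.

Call:
arm_command(
  rows=[-0.1,0.3,-0.1,-0.2,0,0.2,-1,-0.13,0.7,-0.13,-0.2,0,0.2,-1,-0.13,1.1,-0.13,-0.2,0,0.2,-1,-0.13,1.5,-0.13,-0.2,0,0.2,-1,-0.13,1.8,-0.13,-0.2,0,0.2,-1,-0.13,2,-0.13,-0.2,0,0.2,-1,-0.13,2,-0.13,-0.2,0,0.2,-1],
)

```text
time: 7.47
ee_pos: [0.5205, -0.1252, 0.2023]
tcp_rot: [-90.1, 0.0, 99.8]
wrist_force: [-0.6, 0.1, -2.0]
opening: 0.0349
```

```bash
python3 chk.py w6
```

```text
t 7.47 pos [ 0.5205 -0.1252  0.2023] rot [-9.006e+01  3.000e-02  9.984e+01] F [-0.6  0.1 -2. ] M [-0.02 -0.   -0.03] op 0.0349 q [-13.5   2.1  -4.2  83.7  -0.  -23.4]
blue held: centre [ 520.7 -124.7] [84.7 36. ] 9.7 ztop 0.1374 slope deg [ 0.22 -0.15]
shift cm [ 0.07  0.23 -0.  ] rotvec [ 0.06  0.04 -0.03]
```

View pics/w6.png

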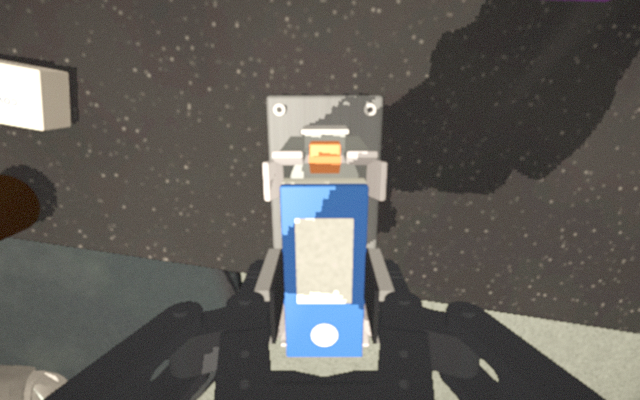

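View pics/w6s.png

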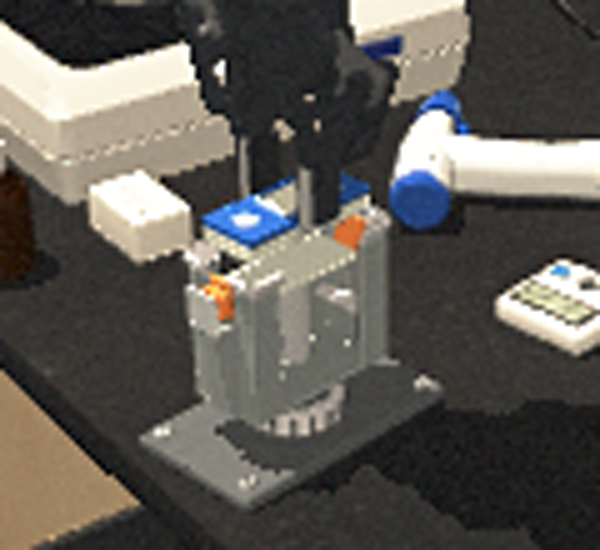

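Blue is centred over the shaft to within about 0.5 mm; the lip at (325,157) lines up with the cassette. On down towards the lips.

Call:
arm_command(
  rows=[0,0.2,0,0,0,0,-1,0,0.4,0,0,0,0,-1,0,0.6,0,0,0,0,-1,0,0.8,0,0,0,0,-1,0,1,0,0,0,0,-1,0,1.2,0,0,0,0,-1,0,1.2,0,0,0,0,-1],
)

```text
time: 8.15
ee_pos: [0.5206, -0.1253, 0.1904]
tcp_rot: [-90.1, 0.0, 99.8]
wrist_force: [-0.3, 0.0, -0.4]
opening: 0.0351
```

Call:
arm_command(
  rows=[0,0.1,0,0,0,0,-1,0,0.2,0,0,0,0,-1,0,0.3,0,0,0,0,-1,0,0.4,0,0,0,0,-1,0,0.5,0,0,0,0,-1,0,0.5,0,0,0,0,-1],
)

```text
time: 8.65
ee_pos: [0.5207, -0.1253, 0.1857]
tcp_rot: [-90.1, 0.0, 99.8]
wrist_force: [0.2, 0.8, -0.5]
opening: 0.0346
```

```bash
python3 chk.py w7
```

```text
t 8.65 pos [ 0.5207 -0.1253  0.1857] rot [-9.009e+01  4.000e-02  9.983e+01] F [ 0.2  0.8 -0.5] M [-0.03  0.02  0.01] op 0.0346 q [-13.5   2.2  -5.9  81.8  -0.  -23.4]
blue held: centre [ 521.1 -124.8] [84.4 36.3] 9.6 ztop 0.1208 slope deg [ 0.26 -0.24]
shift cm [ 0.08 -1.43  0.01] rotvec [ 0.09  0.03 -0.04]
```

View pics/w7s.png

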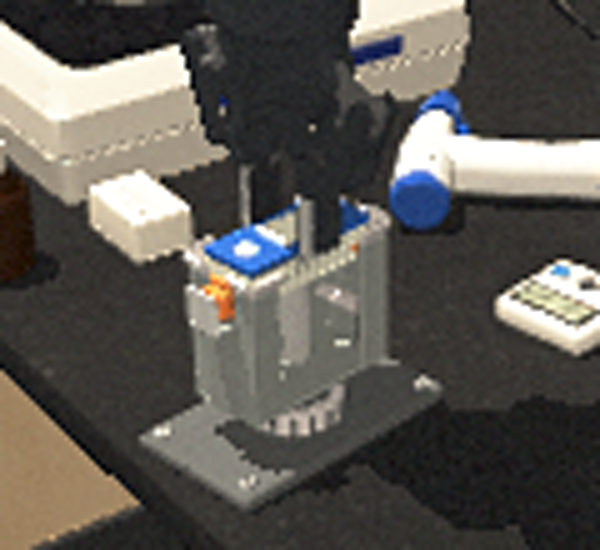

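The cassette is inside the shaft with no contact force. I'm pressing on in 1 mm rows and watching the force.

Call:
arm_command(
  rows=[0,0.1,0,0,0,0,-1,0,0.2,0,0,0,0,-1,0,0.3,0,0,0,0,-1,0,0.4,0,0,0,0,-1,0,0.5,0,0,0,0,-1,0,0.6,0,0,0,0,-1],
)

```text
time: 9.25
ee_pos: [0.521, -0.1253, 0.1803]
tcp_rot: [-90.2, 0.1, 99.8]
wrist_force: [0.1, 0.7, 4.3]
opening: 0.0348
```

Call:
arm_command(
  rows=[0,0.1,0,0,0,0,-1,0,0.2,0,0,0,0,-1,0,0.3,0,0,0,0,-1,0,0.4,0,0,0,0,-1],
)

```text
time: 9.58
ee_pos: [0.521, -0.1253, 0.1768]
tcp_rot: [-90.2, 0.1, 99.8]
wrist_force: [-2.0, 0.2, 7.5]
opening: 0.0346
```

Call:
arm_command(
  rows=[0,0.1,0,0,0,0,-1,0,0.2,0,0,0,0,-1,0,0.3,0,0,0,0,-1,0,0.4,0,0,0,0,-1],
)

```text
time: 9.92
ee_pos: [0.521, -0.1254, 0.173]
tcp_rot: [-90.2, 0.1, 99.8]
wrist_force: [-1.4, -0.3, 9.3]
opening: 0.0344
```

```bash
python3 chk.py w8
```

```text
t 9.92 pos [ 0.521  -0.1254  0.173 ] rot [-9.019e+01  8.000e-02  9.983e+01] F [-1.4 -0.3  9.3] M [ 0.08  0.38 -0.05] op 0.0344 q [-13.5   2.3  -7.2  80.3  -0.  -23.4]
blue held: centre [ 522.6 -124.8] [86.3 36.5] 9.9 ztop 0.1082 slope deg [ 0.14 -0.18]
shift cm [ 0.09 -2.7   0.04] rotvec [ 0.19  0.03 -0.08]
```

Call:
arm_command(
  rows=[0,0.1,0,0,0,0,-1,0,0.2,0,0,0,0,-1,0,0.3,0,0,0,0,-1,0,0.4,0,0,0,0,-1],
)

```text
time: 10.35
ee_pos: [0.521, -0.1254, 0.1686]
tcp_rot: [-90.2, 0.1, 99.8]
wrist_force: [-0.7, -0.4, 5.8]
opening: 0.0347
```

Call:
arm_command(
  rows=[0,0.1,0,0,0,0,-1,0,0.2,0,0,0,0,-1,0,0.3,0,0,0,0,-1,0,0.4,0,0,0,0,-1],
)

```text
time: 10.68
ee_pos: [0.521, -0.1254, 0.1646]
tcp_rot: [-90.2, 0.1, 99.8]
wrist_force: [-0.9, 0.3, 8.4]
opening: 0.0348
```

Call:
arm_command(
  rows=[0,0.1,0,0,0,0,-1,0,0.2,0,0,0,0,-1,0,0.3,0,0,0,0,-1],
)

```text
time: 10.93
ee_pos: [0.5211, -0.1253, 0.1617]
tcp_rot: [-90.2, 0.1, 99.8]
wrist_force: [-1.1, 0.2, 8.8]
opening: 0.0346
```

```bash
python3 chk.py w9
```

```text
t 10.93 pos [ 0.5211 -0.1253  0.1617] rot [-9.018e+01  8.000e-02  9.983e+01] F [-1.1  0.2  8.8] M [0.07 0.33 0.02] op 0.0346 q [-13.5   2.5  -8.3  79.1  -0.  -23.4]
blue held: centre [ 521.9 -124.9] [84.8 36.2] 9.7 ztop 0.0969 slope deg [ 0.09 -0.16]
shift cm [ 0.09 -3.83  0.04] rotvec [ 0.18  0.03 -0.08]
```

View pics/w9.png

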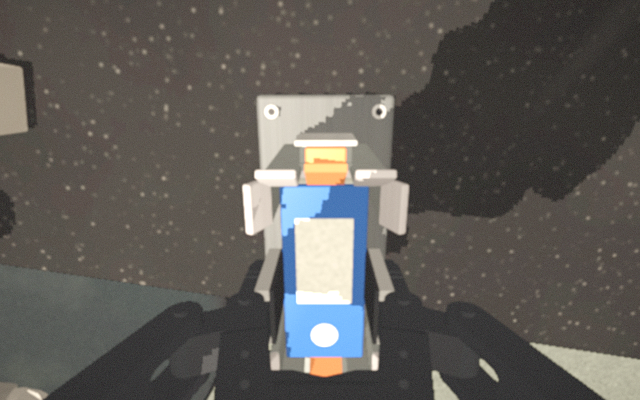

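The lip at (325,173) is still pushed back and level with the cassette's top end. A few millimetres more.

Call:
arm_command(
  rows=[0,0.1,0,0,0,0,-1,0,0.2,0,0,0,0,-1,0,0.3,0,0,0,0,-1,0,0.4,0,0,0,0,-1,0,0.5,0,0,0,0,-1],
)

```text
time: 11.45
ee_pos: [0.5211, -0.1254, 0.1564]
tcp_rot: [-90.2, 0.1, 99.8]
wrist_force: [-0.5, -0.4, 6.8]
opening: 0.0347
```

```bash
python3 chk.py w10
```

```text
t 11.45 pos [ 0.5211 -0.1254  0.1564] rot [-9.017e+01  7.000e-02  9.983e+01] F [-0.5 -0.4  6.8] M [0.04 0.16 0.04] op 0.0347 q [-13.5   2.6  -8.7  78.5  -0.  -23.4]
blue held: centre [ 523.1 -124.6] [87.4 36.2] 9.7 ztop 0.0916 slope deg [ 0.06 -0.12]
shift cm [ 0.09 -4.36  0.04] rotvec [ 0.17  0.03 -0.07]
```

View pics/w10.png

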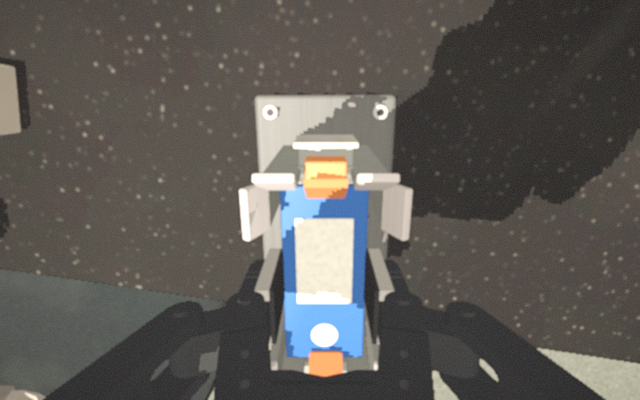

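View pics/w10s.png

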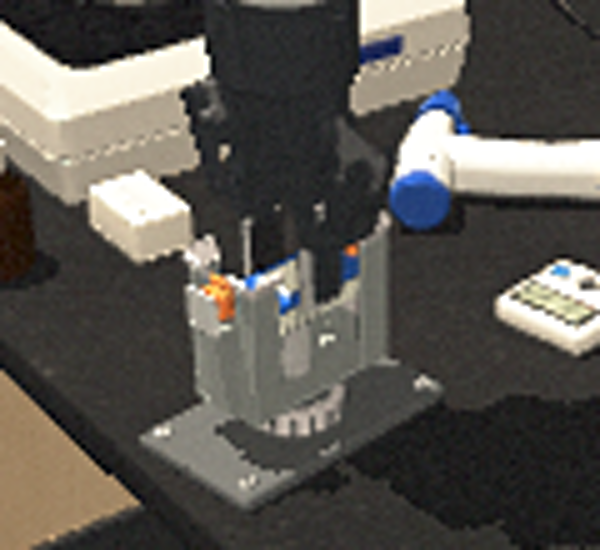

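Both orange lips, at (325,180) and (325,362), have sprung over the cassette ends, and the force dropped from 8.8 N to 6.8 N. It has snapped in. Releasing.

Call:
arm_command(
  rows=[0,0,0,0,0,0,-0.1,0,0,0,0,0,0,0,0,0,0,0,0,0,0.15,0,0,0,0,0,0,0.3,0,0,0,0,0,0,0.3,0,0,0,0,0,0,0.3],
)

```text
time: 12.05
ee_pos: [0.5207, -0.1253, 0.1557]
tcp_rot: [-90.1, 0.0, 99.8]
wrist_force: [-0.5, 0.6, -0.5]
opening: 0.0555
```

Call:
arm_command(
  rows=[0,-0.5,0,0,0,0,0.3,0,-1.5,0,0,0,0,0.3,0,-3,0,0,0,0,0.3,0,-5,0,0,0,0,0.3,0,-7,0,0,0,0,0.3,0,-7,0,0,0,0,0.3],
)

```text
time: 12.55
ee_pos: [0.5217, -0.1255, 0.231]
tcp_rot: [-90.4, 0.2, 99.8]
wrist_force: [0.4, -0.2, -0.2]
opening: 0.0556
```

```bash
python3 chk.py w11; python3 - <<'E'
from h import *
rel((.479,.209,.225),100.4)
c=imaging.camera("wrist");W=cloud(c)
hsv=cv2.cvtColor(c["pixels"],cv2.COLOR_BGR2HSV)
for nm,lo,hi in (("blue",*BL),("orange",(5,150,100),(20,255,255))):
    P=W[cv2.inRange(hsv,lo,hi)>0];P=P[(P[:,2]>.07)&(P[:,2]<.13)]
    print(nm,len(P),np.percentile(P[:,2],[1,5,50,95]).round(4))
    if nm=="blue":
        A=np.c_[P[:,:2]-P[:,:2].mean(0),np.ones(len(P))];s=np.linalg.lstsq(A,P[:,2],rcond=None)[0];print(np.degrees(s[:2]).round(2),s[2])
E
```

```text
t 12.55 pos [ 0.5217 -0.1255  0.231 ] rot [-90.43   0.19  99.83] F [ 0.4 -0.2 -0.2] M [-0.01 -0.04  0.03] op 0.0556 q [-13.5   1.9  -1.2  86.4  -0.  -23.4]
shift cm [0.14 3.1  0.14] rotvec [ 0.43  0.03 -0.19]
shift cm [33.67  0.18 -1.56] rotvec [ 0.22 -0.57 -0.1 ]
blue 3327 [0.0912 0.0916 0.0927 0.0937]
[-0.02 -0.26] 0.0926546945904627
orange 20 [0.1036 0.1045 0.1095 0.1105]
```

View pics/w11.png

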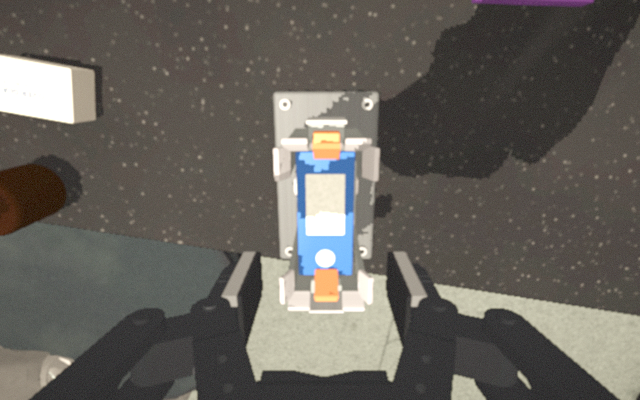

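Blue lies flat under both lips (lips at (326,145) and (326,285)), with its top at about 0.093 m. Now fetching green.

Call:
arm_command(
  rows=[2,0,0,0,0,0,0.3,5,0,-0.2,0,0,0,0.3,9,0,-0.4,0,0,0,0.3,13,0,-0.6,0,0,0,0.3,17,0,-0.8,0,0,0,0.3,21,0,-1,0,0,0,0.3,25,0,-1.2,0,0,0,0.3,28.5,0,-1.4,0,0,0,0.3,31,0,-1.5,0,0,0,0.3,33,0.2,-1.6,0.2,-0.6,0,0.3,33.7,0.2,-1.6,0.2,-0.6,0,0.3,33.7,0.2,-1.6,0.2,-0.6,0,0.3],
)

```text
time: 13.7
ee_pos: [0.4782, 0.2106, 0.2226]
tcp_rot: [-89.8, 0.1, 100.6]
wrist_force: [0.4, 0.1, -0.3]
opening: 0.0559
```

```bash
python3 - <<'E'
from h import *
st();c=imaging.camera("wrist");cv2.imwrite("pics/w12.png",c["pixels"])
blob(c,"green",*GR,.009,.016,(200,60,420,360))
rel((.479,.209,.0785),100.4)
E
```

```text
t 13.7 pos [0.4782 0.2106 0.2226] rot [-8.9800e+01  7.0000e-02  1.0055e+02] F [ 0.4  0.1 -0.3] M [-0.05 -0.01  0.03] op 0.0559 q [23.8  0.5 -3.5 86.1 -0.  13.2]
green 2046 z [0.0117 0.0129 0.014 ]
[511.7 225.8] [166.6  57. ] 26.4
shift cm [-0.05 14.44 -0.08] rotvec [-0.18  0.1  -0.08]
```

View pics/w12.png

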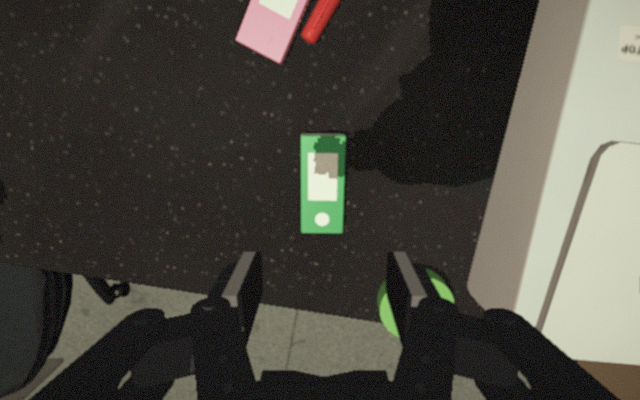

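Green is at (322,183), with the tape roll behind at (410,300). I'll remeasure green alone and check the finger clearance to the tape.

```bash
python3 - <<'E'
from h import *
c=imaging.camera("wrist")
blob(c,"green",*GR,.009,.016,(285,115,360,245))
s=imaging.camera("scene")
blob(s,"tape",(35,100,60),(85,255,255),.005,.03,(365,300,420,345))
W=cloud(s).reshape(-1,3);k=(np.hypot(W[:,0]-.48,W[:,1]-.21)<.13)&(W[:,2]>.02)&(W[:,2]<.14)
Q=W[k];print(len(Q));print(Q[::max(1,len(Q)//12)].round(3).tolist())
E
```

```text
green 2038 z [0.0117 0.0129 0.014 ]
[476.4 208.5] [83.8 35.7] 9.5
tape 905 z [0.0074 0.0187 0.0207]
[575.8 315.7] [67.5 65.4] 44.2
36
[[0.566, 0.284, 0.021], [0.559, 0.291, 0.021], [0.568, 0.289, 0.021], [0.55, 0.302, 0.021], [0.565, 0.294, 0.021], [0.574, 0.29, 0.021], [0.576, 0.292, 0.021], [0.554, 0.308, 0.021], [0.58, 0.292, 0.021], [0.556, 0.31, 0.02], [0.546, 0.317, 0.02], [0.553, 0.315, 0.02]]
```

Call:
arm_command(
  rows=[0,2,0,0,0,0,0.3,-0.1,5,0.1,0,0.5,0,0.3,-0.15,8.5,0.15,0,0.5,0,0.3,-0.15,11.5,0.15,0,0.5,0,0.3,-0.15,13.3,0.15,0,0.5,0,0.1,-0.15,14,0.15,0,0.5,0,0.1,-0.15,14.3,0.15,0,0.5,0,0.1,-0.15,14.3,0.15,0,0.5,0,0.1],
)

```text
time: 14.52
ee_pos: [0.4778, 0.207, 0.0811]
tcp_rot: [-89.9, 0.0, 99.9]
wrist_force: [0.3, 0.7, 0.3]
opening: 0.0472
```

```bash
python3 - <<'E'
from h import *
o=st();rel((.477,.2087,.0777),99.9)
c=imaging.camera("wrist");cv2.imwrite("pics/w13.png",c["pixels"])
E
```

```text
t 14.52 pos [0.4778 0.207  0.0811] rot [-8.992e+01  5.000e-02  9.987e+01] F [0.3 0.7 0.3] M [-0.05  0.04 -0.03] op 0.0472 q [ 23.4   2.9 -16.9  70.3  -0.   13.6]
shift cm [0.18 0.34 0.05] rotvec [-0.08 -0.03 -0.05]
```

View pics/w13.png

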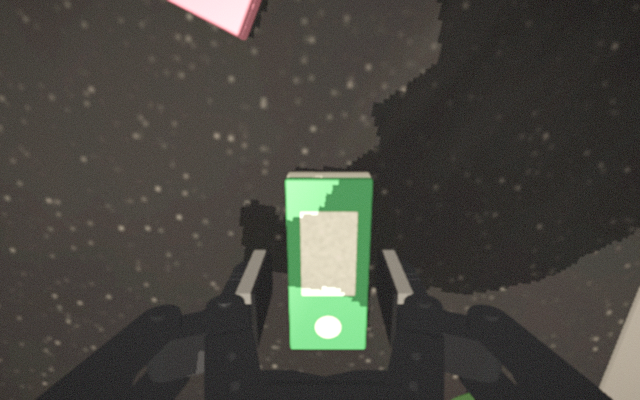

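The fingers straddle green at (328,262). I'll nudge 1.5 mm sideways and 3 mm down, then grip.

Call:
arm_command(
  rows=[0.15,0.2,0.05,0,0,0,0.1,0.15,0.3,0.05,0,0,0,0.1,0.15,0.3,0.05,0,0,0,-0.2,0.15,0.3,0.05,0,0,0,-0.5,0.15,0.3,0.05,0,0,0,-1,0.15,0.3,0.05,0,0,0,-1,0.15,0.3,0.05,0,0,0,-1],
  force=35,
)

```text
time: 15.15
ee_pos: [0.4771, 0.2093, 0.0786]
tcp_rot: [-90.0, 0.0, 99.9]
wrist_force: [-0.0, 0.2, 4.7]
opening: 0.0352
```

Call:
arm_command(
  rows=[0,-1,0,0,0,0,-1,0,-4,0,0,0,0,-1,0,-8,0,0,0,0,-1,0,-12,0,0,0,0,-1,0,-15,0,0,0,0,-1,0,-15,0,0,0,0,-1],
)

```text
time: 15.65
ee_pos: [0.4783, 0.2098, 0.2352]
tcp_rot: [-90.4, -0.1, 99.9]
wrist_force: [0.4, -0.2, -0.1]
opening: 0.035
```

```bash
python3 chk.py w14; python3 -c "
from h import *
rel((.5204,-.1245,.225),99.8)"
```

```text
t 15.65 pos [0.4783 0.2098 0.2352] rot [-9.042e+01 -8.000e-02  9.994e+01] F [ 0.4 -0.2 -0.1] M [ 0.02 -0.07  0.02] op 0.035 q [23.7 -0.  -2.7 86.9 -0.  13.8]
green held: centre [477.6 210.2] [83.9 36.5] 10.1 ztop 0.1695 slope deg [0.48 0.13]
shift cm [-33.66   3.46   1.65] rotvec [0.42 0.14 0.08]
shift cm [-33.63   0.44   1.52] rotvec [ 0.05  0.14 -0.01]
```

Call:
arm_command(
  rows=[-2,0,0.1,0,0,0,-1,-5,0,0.2,0,0,0,-1,-9,0,0.4,0,0,0,-1,-13,0,0.6,0,0,0,-1,-17,0,0.8,0,0,0,-1,-21,0,1,0,0,0,-1,-25,0,1.2,0,0,0,-1,-28.5,0,1.3,0,0,0,-1,-31,0.2,1.4,0,0,0,-1,-33,0.4,1.5,0,0,0,-1,-33.6,0.5,1.5,0,0,0,-1,-33.6,0.5,1.5,0,0,0,-1],
)

```text
time: 16.75
ee_pos: [0.5195, -0.1254, 0.2211]
tcp_rot: [-89.7, -0.0, 99.8]
wrist_force: [0.2, -0.5, -0.9]
opening: 0.0349
```

Call:
arm_command(
  rows=[0,0,0,0,0,0,-1,0,0,0,0,0,0,-1],
)

```text
time: 16.92
ee_pos: [0.5199, -0.1233, 0.2226]
tcp_rot: [-89.9, 0.0, 100.0]
wrist_force: [1.1, 0.5, -0.1]
opening: 0.035
```

```bash
python3 chk.py w15
```

```text
t 16.92 pos [ 0.5199 -0.1233  0.2226] rot [-8.986e+01  1.000e-02  9.999e+01] F [ 1.1  0.5 -0.1] M [ 0.03 -0.01  0.02] op 0.035 q [-13.3   2.1  -2.   86.1  -0.1 -23.3]
green held: centre [ 518.3 -123.3] [83.7 36.1] 9.5 ztop 0.1569 slope deg [-0.06 -0.08]
shift cm [-0.12  2.26 -0.03] rotvec [-0.14  0.19 -0.01]
```

View pics/w15.png

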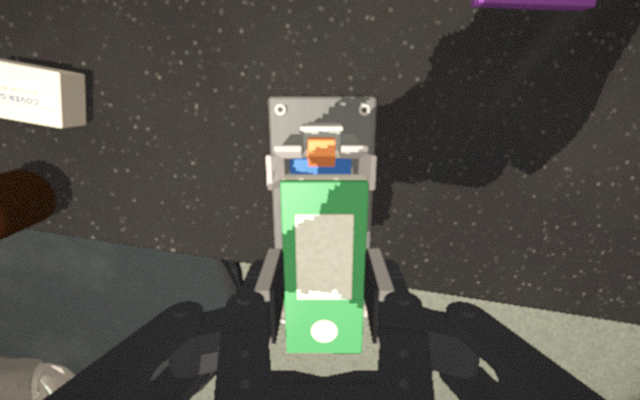

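Green is held level at (324,265), with the lip at (321,150) ahead and blue below it. I'll correct about 2 mm laterally and go down as before.

Call:
arm_command(
  rows=[-0.1,0.3,-0.1,0,0.2,0,-1,-0.17,0.7,-0.2,0,0.2,0,-1,-0.17,1.1,-0.2,0,0.2,0,-1,-0.17,1.5,-0.2,0,0.2,0,-1,-0.17,1.8,-0.2,0,0.2,0,-1,-0.17,2,-0.2,0,0.2,0,-1,-0.17,2,-0.2,0,0.2,0,-1],
)

```text
time: 17.6
ee_pos: [0.5221, -0.1257, 0.2023]
tcp_rot: [-89.9, 0.0, 99.7]
wrist_force: [0.8, -0.2, -1.0]
opening: 0.0351
```

```bash
python3 chk.py w16
```

```text
t 17.6 pos [ 0.5221 -0.1257  0.2023] rot [-8.986e+01  3.000e-02  9.973e+01] F [ 0.8 -0.2 -1. ] M [ 0.01  0.01 -0.06] op 0.0351 q [-13.5   2.5  -3.8  83.9  -0.1 -23.2]
green held: centre [ 520.6 -125.6] [83.7 36.1] 9.6 ztop 0.1366 slope deg [-0.06 -0.09]
shift cm [0.15 0.23 0.15] rotvec [-0.14 -0.07 -0.03]
```

View pics/w16.png

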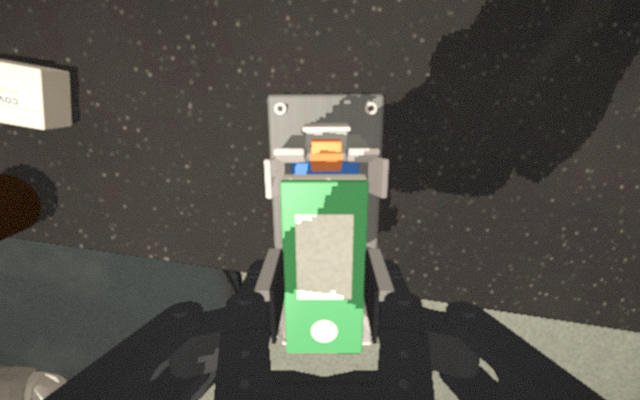

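Green is centred, about 0.8 mm low in y, so I'll add 0.7 mm on tool x and continue.

Call:
arm_command(
  rows=[0.07,0.2,0,0,0,0,-1,0.07,0.4,0,0,0,0,-1,0.07,0.6,0,0,0,0,-1,0.07,0.8,0,0,0,0,-1,0.07,1,0,0,0,0,-1,0.07,1.2,0,0,0,0,-1,0.07,1.2,0,0,0,0,-1],
)

```text
time: 18.28
ee_pos: [0.5221, -0.125, 0.1904]
tcp_rot: [-89.9, 0.0, 99.7]
wrist_force: [0.2, -0.2, -0.9]
opening: 0.0348
```

Call:
arm_command(
  rows=[0,0.1,0,0,0,0,-1,0,0.2,0,0,0,0,-1,0,0.3,0,0,0,0,-1,0,0.4,0,0,0,0,-1,0,0.5,0,0,0,0,-1,0,0.5,0,0,0,0,-1],
)

```text
time: 18.78
ee_pos: [0.5221, -0.1251, 0.1857]
tcp_rot: [-89.9, 0.0, 99.7]
wrist_force: [0.6, 0.8, -0.0]
opening: 0.035
```

```bash
python3 chk.py w17
```

```text
t 18.78 pos [ 0.5221 -0.1251  0.1857] rot [-8.989e+01  4.000e-02  9.973e+01] F [ 0.6  0.8 -0. ] M [ 0.03 -0.02  0.01] op 0.035 q [-13.4   2.6  -5.5  82.   -0.1 -23.2]
green held: centre [ 520.9 -124.9] [84.3 36.3] 9.8 ztop 0.12 slope deg [-0.04 -0.13]
shift cm [ 0.08 -1.43  0.16] rotvec [-0.11 -0.07 -0.04]
```

View pics/w17s.png

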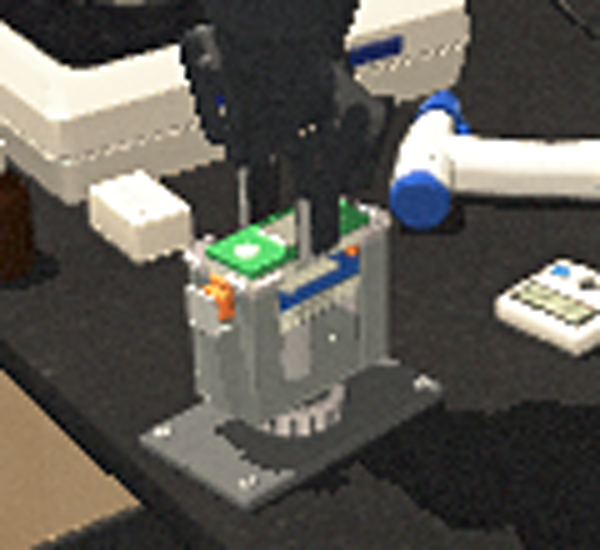

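No contact yet. Pressing in 1 mm rows.

Call:
arm_command(
  rows=[0,0.1,0,0,0,0,-1,0,0.2,0,0,0,0,-1,0,0.3,0,0,0,0,-1,0,0.4,0,0,0,0,-1,0,0.5,0,0,0,0,-1,0,0.6,0,0,0,0,-1],
)

```text
time: 19.38
ee_pos: [0.5226, -0.1252, 0.1808]
tcp_rot: [-90.0, 0.1, 99.7]
wrist_force: [-0.8, 0.7, 5.5]
opening: 0.0348
```

Call:
arm_command(
  rows=[0,0.1,0,0,0,0,-1,0,0.2,0,0,0,0,-1,0,0.3,0,0,0,0,-1,0,0.4,0,0,0,0,-1],
)

```text
time: 19.72
ee_pos: [0.5227, -0.1252, 0.177]
tcp_rot: [-90.0, 0.1, 99.7]
wrist_force: [0.1, 0.1, 7.8]
opening: 0.0348
```

Call:
arm_command(
  rows=[0,0.1,0,0,0,0,-1,0,0.2,0,0,0,0,-1,0,0.3,0,0,0,0,-1,0,0.4,0,0,0,0,-1],
)

```text
time: 20.05
ee_pos: [0.5225, -0.1252, 0.1728]
tcp_rot: [-90.0, 0.1, 99.7]
wrist_force: [-1.6, 0.1, 8.2]
opening: 0.0346
```

Call:
arm_command(
  rows=[0,0.1,0,0,0,0,-1,0,0.2,0,0,0,0,-1,0,0.3,0,0,0,0,-1],
)

```text
time: 20.3
ee_pos: [0.5225, -0.1252, 0.17]
tcp_rot: [-90.0, 0.1, 99.7]
wrist_force: [-1.8, -0.3, 8.1]
opening: 0.0349
```

```bash
python3 chk.py w18
```

```text
t 20.3 pos [ 0.5225 -0.1252  0.17  ] rot [-9.000e+01  9.000e-02  9.973e+01] F [-1.8 -0.3  8.1] M [ 0.1   0.26 -0.04] op 0.0349 q [-13.4   2.7  -7.1  80.1  -0.1 -23.2]
green held: centre [ 521.3 -125.1] [84.3 36.3] 9.7 ztop 0.1044 slope deg [ 0.05 -0.15]
shift cm [ 0.1 -3.   0.2] rotvec [-0.   -0.07 -0.09]
```

View pics/w18.png

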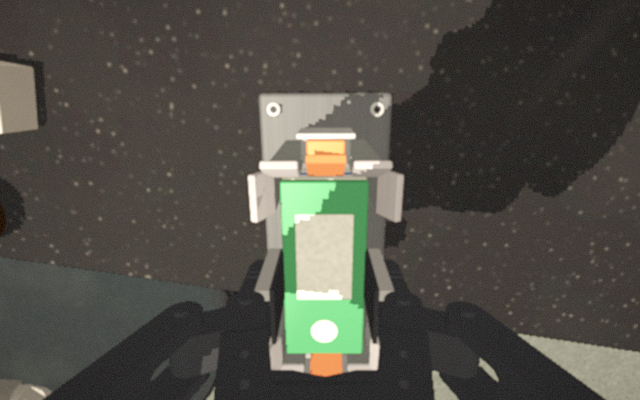

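Green is part-way down, level, with a steady force of about 8 N. On in smaller bites.

Call:
arm_command(
  rows=[0,0.1,0,0,0,0,-1,0,0.2,0,0,0,0,-1,0,0.3,0,0,0,0,-1],
)

```text
time: 20.65
ee_pos: [0.5225, -0.1252, 0.1671]
tcp_rot: [-90.0, 0.1, 99.7]
wrist_force: [-1.8, 0.8, 9.1]
opening: 0.0348
```

Call:
arm_command(
  rows=[0,0.1,0,0,0,0,-1,0,0.2,0,0,0,0,-1,0,0.3,0,0,0,0,-1],
)

```text
time: 20.9
ee_pos: [0.5226, -0.1252, 0.1642]
tcp_rot: [-90.0, 0.1, 99.7]
wrist_force: [-2.2, -0.3, 9.4]
opening: 0.0348
```

Call:
arm_command(
  rows=[0,0.05,0,0,0,0,-1,0,0.1,0,0,0,0,-1,0,0.15,0,0,0,0,-1,0,0.2,0,0,0,0,-1],
)

```text
time: 21.23
ee_pos: [0.5225, -0.1252, 0.1622]
tcp_rot: [-90.0, 0.1, 99.7]
wrist_force: [-1.5, 0.1, 8.9]
opening: 0.0344
```

```bash
python3 chk.py w19
```

```text
t 21.23 pos [ 0.5225 -0.1252  0.1622] rot [-9.001e+01  9.000e-02  9.973e+01] F [-1.5  0.1  8.9] M [ 0.11  0.33 -0.03] op 0.0344 q [-13.4   2.8  -7.9  79.3  -0.1 -23.2]
green held: centre [ 521.5 -125. ] [84.3 36.2] 9.5 ztop 0.0965 slope deg [-0.01 -0.14]
shift cm [ 0.1  -3.78  0.2 ] rotvec [ 0.01 -0.07 -0.09]
```

View pics/w19.png

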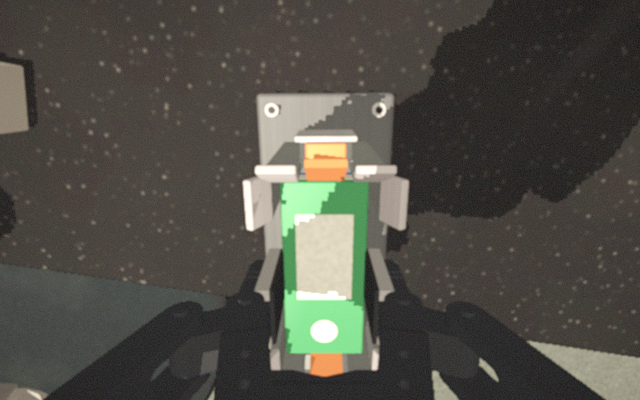

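The lips are still pushed back at the cassette's top edge: (325,170) and (325,362). Now 0.5 mm rows, with the force checked every 1 mm.

Call:
arm_command(
  rows=[0,0.05,0,0,0,0,-1,0,0.1,0,0,0,0,-1],
)

```text
time: 21.5
ee_pos: [0.5225, -0.1252, 0.1612]
tcp_rot: [-90.0, 0.1, 99.7]
wrist_force: [-1.5, 0.4, 9.9]
opening: 0.0347
```

Call:
arm_command(
  rows=[0,0.05,0,0,0,0,-1,0,0.1,0,0,0,0,-1],
)

```text
time: 21.67
ee_pos: [0.5225, -0.1252, 0.1602]
tcp_rot: [-90.0, 0.1, 99.7]
wrist_force: [-1.6, 0.8, 9.2]
opening: 0.0348
```

```bash
python3 chk.py w20
```

```text
t 21.67 pos [ 0.5225 -0.1252  0.1602] rot [-9.001e+01  9.000e-02  9.973e+01] F [-1.6  0.8  9.2] M [ 0.04  0.35 -0.05] op 0.0348 q [-13.4   2.8  -8.1  79.1  -0.1 -23.2]
green held: centre [ 521.3 -125. ] [83.9 36.3] 9.6 ztop 0.0946 slope deg [-0.01 -0.15]
shift cm [ 0.1  -3.98  0.2 ] rotvec [ 0.01 -0.07 -0.09]
```

View pics/w20.png

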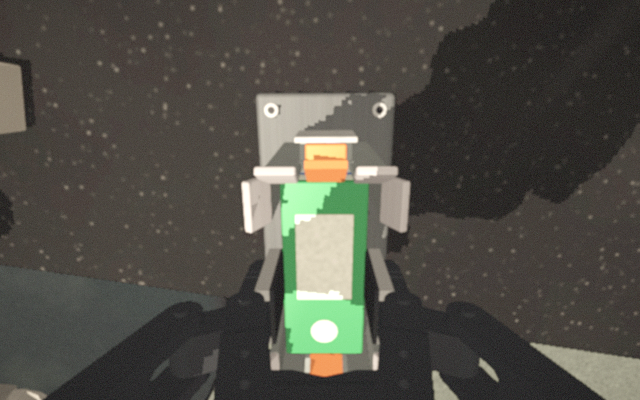

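Call:
arm_command(
  rows=[0,0.05,0,0,0,0,-1,0,0.1,0,0,0,0,-1],
)

```text
time: 21.93
ee_pos: [0.5225, -0.1252, 0.159]
tcp_rot: [-90.0, 0.1, 99.7]
wrist_force: [-0.1, 0.3, 5.8]
opening: 0.0349
```

Call:
arm_command(
  rows=[0,0.05,0,0,0,0,-1,0,0.05,0,0,0,0,-1],
)

```text
time: 22.1
ee_pos: [0.5225, -0.1252, 0.1583]
tcp_rot: [-90.0, 0.1, 99.7]
wrist_force: [-0.2, 0.1, 8.1]
opening: 0.0351
```

```bash
python3 chk.py w21
```

```text
t 22.1 pos [ 0.5225 -0.1252  0.1583] rot [-8.999e+01  8.000e-02  9.973e+01] F [-0.2  0.1  8.1] M [ 0.07  0.21 -0.01] op 0.0351 q [-13.4   2.9  -8.2  78.9  -0.1 -23.2]
green held: centre [ 521.3 -125.1] [83.9 36.1] 9.2 ztop 0.0926 slope deg [-0.02 -0.09]
shift cm [ 0.1  -4.17  0.2 ] rotvec [-0.01 -0.07 -0.08]
```

View pics/w21.png

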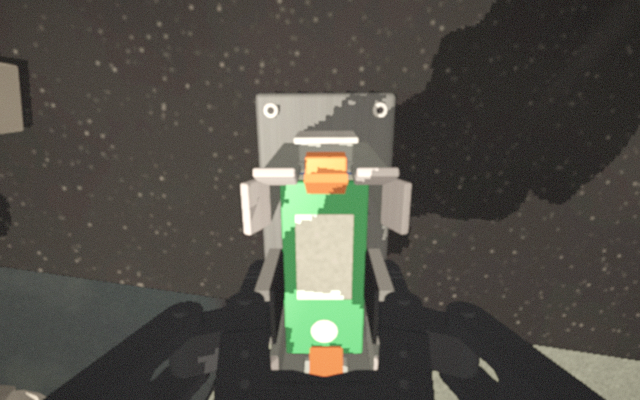

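Snap: the force dropped to 5.8 N, and both lips, at (325,185) and (325,357), now overlap green's ends. Releasing without pushing further.

Call:
arm_command(
  rows=[0,0,0,0,0,0,-0.1,0,0,0,0,0,0,0,0,0,0,0,0,0,0.15,0,0,0,0,0,0,0.3,0,0,0,0,0,0,0.3,0,0,0,0,0,0,0.3],
)

```text
time: 22.7
ee_pos: [0.5221, -0.1251, 0.1573]
tcp_rot: [-89.9, 0.0, 99.7]
wrist_force: [-0.2, 0.5, -0.9]
opening: 0.0554
```

Call:
arm_command(
  rows=[0,-0.5,0,0,0,0,0.3,0,-1.5,0,0,0,0,0.3,0,-3,0,0,0,0,0.3,0,-5,0,0,0,0,0.3,0,-7,0,0,0,0,0.3,0,-9,0,0,0,0,0.3,0,-9,0,0,0,0,0.3,0,-9,0,0,0,0,0.3],
)

```text
time: 23.37
ee_pos: [0.5228, -0.1251, 0.2493]
tcp_rot: [-90.1, 0.1, 99.7]
wrist_force: [-0.0, -0.4, -0.4]
opening: 0.0555
```

```bash
python3 chk.py w22; python3 - <<'E'
from h import *
c=imaging.camera("wrist");W=cloud(c)
hsv=cv2.cvtColor(c["pixels"],cv2.COLOR_BGR2HSV)
P=W[cv2.inRange(hsv,*GR)>0];P=P[(P[:,2]>.07)&(P[:,2]<.13)]
A=np.c_[P[:,:2]-P[:,:2].mean(0),np.ones(len(P))];s=np.linalg.lstsq(A,P[:,2],rcond=None)[0]
print(len(P),np.percentile(P[:,2],[1,50,99]).round(4),"slope",np.degrees(s[:2]).round(2))
cv2.imwrite("pics/w22c.png",cv2.resize(c["pixels"][70:350,220:440],None,fx=2.1,fy=2.1,interpolation=cv2.INTER_CUBIC))
E
```

```text
t 23.37 pos [ 0.5228 -0.1251  0.2493] rot [-90.06   0.12  99.73] F [-0.  -0.4 -0.4] M [ 0.05  0.04 -0.06] op 0.0555 q [-13.4   2.4   1.3  88.8  -0.1 -23.2]
shift cm [0.11 4.93 0.23] rotvec [ 0.06 -0.07 -0.12]
1048 [0.0913 0.0927 0.0942] slope [-0.02 -0.13]
```

View pics/w22c.png

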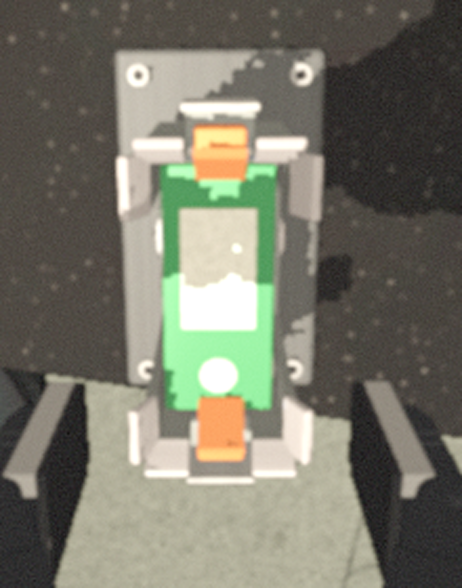

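View pics/w22s.png

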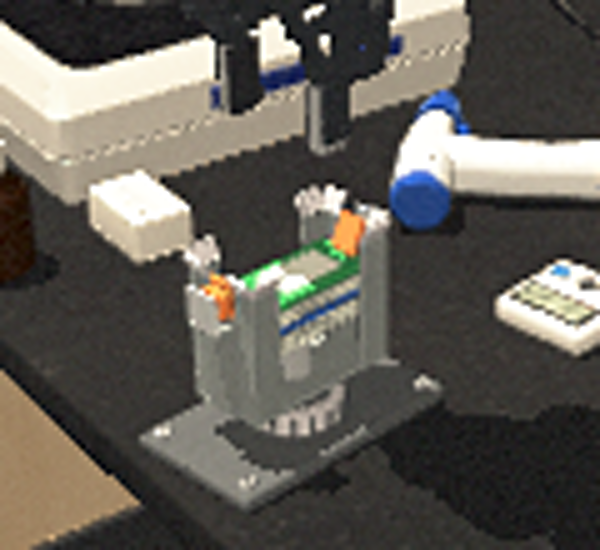

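Both cassettes are in and flat: green is under both lips at (221,150) and (221,430) of the crop, with blue directly below it. The gripper is clear, so I'm handing in.

```bash
python3 -c "
from h import *
print(bot.job_done())"
```

```text
the job is handed in; nothing more can be done
None
```

Both cassettes are loaded in the magazine, label side up. I loaded blue first, let go and checked it, then loaded green. The job was handed in at about 23.5 s of the 64 s allowed.

- **Snaps:** in each press the force built to about 9–10 N at the readings taken (it was read only between short moves), then dropped as the lips sprung over the ends. I released green about 1 mm after its snap, without driving it to the stop.
- **Last checks:** green's top is at about 0.093 m, level to within 0.2°, with both orange lips over its ends and blue directly beneath it. The gripper was clear and open, and the wrist force was about zero.
- **Bystanders:** I did not touch any of the bystanders or look-alikes, but I took no final picture of the whole table.
- **Wrong turn:** at the start I turned the wrist the wrong way and joint 6 stopped at its 180° limit. The tool drifted a few centimetres in free air, with no contact, and I corrected it by turning the other way.
- **Small disagreement:** the cameras differed by 1–2 mm on the cassette positions, so I centred each one with the wrist camera.

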